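# Pack the stray mallet into the sprung-lid instrument case

### The arm

A 6-joint arm with a two-finger parallel gripper is mounted at the origin on the work surface. World frame = base frame: x ahead of the robot, y to its left, z up, the work surface at z = 0. Lengths are in m, angles in rad, forces in N, time in s.
With the tool pointing down it reaches from about 0.3 to 0.875 m from the base axis. Payload 6.4 kg.
Tool frame: the origin (TCP) lies midway between the tips of the shut fingers; the grasp point (between the pads) lies 19 mm behind it; z points along the fingers, y is the line along which they close (so a half turn about z gives the same grasp; the last joint's range is limited). The gripper opens to 85 mm and grips with 20 to 120 N. Pads are 22 mm wide; open, the fingers measure 114 mm over their backs; the gripper's body (76 mm by 85 mm) begins 54 mm behind the grasp point. The pads swing forward as they close: fully open they stand 13 mm farther back than shut.
Start: joints at [0.963, 0.181, 1.607, -0, 1.354, -0.206], TCP at [0.225, 0.529, 0.231] pointing down, gripper open.
Joint ranges: [-2.99, 2.99], [-0.89, 2.07], [0.3, 2.58], [-1.14, 4.28], [0, 2.63], [-3.12, 3.12]. Speed limits (rad/s): [2.57, 2.57, 3.01, 3.14, 3.14, 3.14].

### API

Orientations are given as a rotation vector (axis times angle).
In Python, from plant import robot gives the robot as it stands. Calls block until the motion is done:
- robot.movep(position, orientation): joint-space move of the TCP to a pose.
- robot.move_straight(position, rot=None, vel=0.15): straight line of the TCP; rot=None keeps the orientation; vel is the mean speed in m/s.
- robot.set_joints(angles): joint-space move.
- robot.set_gripper(opening, grip_force=None): finger opening in m; grip_force is the grip in N (None keeps the last); returns when the fingers have stopped.
- robot.hold(seconds).
- robot.ik(position, orientation): joint angles nearest the present ones, or None.
- robot.read_camera(name): name is "scene" or "top" or "wrist"; returns a dict with "image" (420x560x3 uint8, red, green, blue), "vertical_fov" (degrees; the focal length in pixels is half the picture's height over the tangent of half this angle, whatever the lens; pixels are square), "cx", "cy" (the principal point, pixels), "eye" and "rotation" of the camera in the world; the wrist camera has in their place "T_tool_cam" (4x4, takes a point from camera to tool coordinates, whose origin is the TCP and whose axes are the flange's). Camera axes: x right, y up, looking along -z (the intrinsics and any distortion apply to the point x, -y, -z); pixel columns grow to the right and rows downward; lengths in m; the calibration is good to about 2 mm. A picture is of the moment at which its call begins: read the wrist's pose just before it. There is no depth.
A pose or a line that the arm cannot do raises robot.PlanningError and nothing moves.
- robot.close_job(): hands the job in; it is judged then, once.
Readings, each from a call of its own:
- robot.get_time_s(): time.
- robot.get_q(): joint angles.
- robot.get_qd(): joint speeds.
- robot.get_effort(): joint torques, N m.
- robot.get_eef_pos(): TCP position.
- robot.get_tool_rot(): TCP orientation.
- robot.get_wrist_force(): force on the tool from outside, world axes, zero at the start.
- robot.get_moment(): the same for the moment, N m.
- robot.get_gripper_width(): finger opening in m.
- robot.get_grip_force(): force on a finger pad.
Only numpy, scipy, OpenCV 4.12 (cv2) and the standard library are available. Lean on these libraries where they do the work, as an engineer would, in place of code of your own. Each camera call takes 0.05 s, during which the arm holds its last target. There are 200 camera calls.

### The job

Press the red release button so that the instrument case's lid pops up, steady the lid and lean it right back until it rests still on its stop. Take the steel mallet from the table and lay it, not drop it, flat on the floor of the case; then bring the lid over and press it down until it latches, and let go. Do not let the lid slam either way, and leave the bowl, bottle and brush where they are.

Things in the scene. Friction and masses are not known exactly. Their poses are not given: they have to be found in the camera images.
- case: Aluminium case fixed to the table: 130 mm front to back (its x), 210 wide (y), walls 4, rim 55 above the table, green inner floor 6 above it. Origin on the table under its centre; x points from front (latch side) to hinge. A grey latch block, 56 wide, 50 high, spans x = -128 to -69 in front. A 6 mm spring arm, 40 long, lies inside along x at y = +93 under the rim by the hinge; it lifts the lid.
- lid (a joint): Lid angle, rad: 0 shut (latched rest 0.004), grows opening. Hinge line: along case y at x +65 mm, z 55. Freed it jumps to about 1.0, bounces, settles at 0.73 on the spring arm. Past upright (1.57) its weight tips it onto its stop at 1.85; short of upright it falls forward onto the spring arm. Shutting takes 1 to 2 N at the front edge, at the latch 5 to 10 N, then it snaps in.
- lid_edge (a point): Middle of the lid's front edge, on its flat outer (upper) face, 135 mm from the hinge line. The blue lid is a stiff plate 6 mm thick, 214 mm wide, 0.2 kg. x axis along the lid towards the hinge, z out of the outer face. A steel latch tongue, 24 mm wide, stands 22 mm off the inner face here (y within 12 mm) and 10 mm ahead of the edge.
- lid_hinge (a point): Point on the hinge line, in the middle of the width, at the lid's inner face; turns with the lid.
- release (a joint): How far the red release button is pressed down, m: 0 out, 0.007 fully down. It frees the lid at about 0.005; full press takes about 5 N. It springs back, and also dips while the lid is pushed past the latch.
- release_top (a point): Centre of the top face of the round red release button, 26 mm across, on the latch block in front of the lid (38 mm in front of the shut lid's edge), 59 mm above the table; pressed straight down.
- mallet_grip (a point): Steel mallet lying flat, 139 mm long, up to 0.45 kg. The point: on the axis of its round 16 mm handle near the balance point, 14 mm above what it lies on; x axis along the handle to the head, z up. Head: crosswise cylinder (along y) 28 mm across, 45 long, centred 40 ahead of the point. A 28 mm round pommel ends 85 behind it. Bare handle from 70 behind to 25 ahead.
- pot: Steel bowl, 72 mm across the rim, 50 mm high, standing; origin at the centre of its underside. Not to be moved.
- bottle: White bottle with a blue cap, 54 mm across, 150 mm high, standing; origin at the centre of its underside. Not to be moved.
- brush: Orange-handled cleaning brush, 160 mm long, lying along its x, 42 mm wide at the head, 20 mm high; origin at the middle of its underside. Not to be moved.
Not all that is in view belongs to the job. What is shaped like the part that bears mallet_grip but blue is not meant.

How it is judged:
By the outcome, as a careful person would: the job done as asked, in the order asked, and still so for the second after the job is handed in, with the robot touching nothing.
It also fails if it takes over 72 s, if anything falls off the work surface, if the arm or the gripper's body presses on something with over 40 N, if the wrist force passes 120 N, or if a joint passes its speed limit or range.

## Working session

There is one attempt and no reset: what is moved stays moved. The work goes in short steps, each a Python script; the robot and the scene stay as the last script left them, time stands still between calls to the robot, and variables do not carry over. Pictures are saved under pics/ and viewed, at most 12 in all, crops included, and the job is handed in when it is done.

```bash
ls; mkdir -p pics; python3 - <<'E'
from plant import robot
import cv2,numpy as np
for n in ("scene","top"):
    d=robot.read_camera(n); cv2.imwrite(f"pics/{n}0.png",d["image"][:,:,::-1])
    print(n,{k:(v if k!="image" else 0) for k,v in d.items()})
d=robot.read_camera("wrist");print({k:(v if k!="image" else 0) for k,v in d.items()})
cv2.imwrite("pics/wrist0.png",d["image"][:,:,::-1])
print(robot.get_time_s(),robot.get_tool_rot(),robot.get_eef_pos())
E
```

```text
pics
scene {'image': 0, 'vertical_fov': 44.14872311798096, 'cx': 281.378221659269, 'cy': 212.47355964651078, 'eye': array([1.58366796, 0.90771128, 1.02041223]), 'rotation': array([0.5365629 , 1.02747961, 2.03373995])}
top {'image': 0, 'vertical_fov': 44.16683793398271, 'cx': 278.4362633212649, 'cy': 221.81171005217627, 'eye': array([0.32156383, 0.16045972, 1.48517831]), 'rotation': array([ 0.13420125, -0.12570818, -1.555958  ])}
{'image': 0, 'vertical_fov': 60.484703233688506, 'cx': 277.2226706961988, 'cy': 209.59383068689655, 'T_tool_cam': array([[ 5.79952236e-04,  9.63584885e-01,  2.67402008e-01,
         6.69773332e-02],
       [ 9.99999830e-01, -5.73305009e-04, -1.02931524e-04,
         2.08625462e-03],
       [ 5.41196502e-05,  2.67402022e-01, -9.63585054e-01,
        -1.42605670e-01],
       [ 0.00000000e+00,  0.00000000e+00,  0.00000000e+00,
         1.00000000e+00]])}
0.15 [-6.26815014e-01 -3.07782588e+00  2.04337989e-03] [0.22458791 0.52885471 0.23056349]
```

View pics/scene0.png

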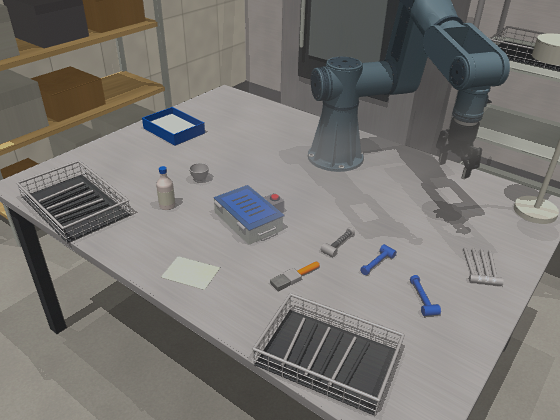

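View pics/top0.png

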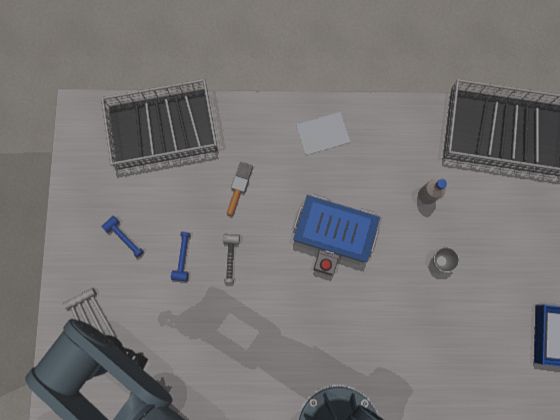

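The top view shows these candidates for the mallet:
- **Steel mallet** at (231,258), head at (232,239) and pommel at (229,283).
- **Blue mallets** at (123,238) and (181,257), which are decoys.
- **Brush** at (240,190).
- **Steel rake** at (85,300).

I choose the steel one at (231,258). The case lid is at (337,228), the red button at (326,265), the bowl at (445,260) and the bottle at (435,190).

```bash
cat > h.py <<'E'
import numpy as np,cv2
from scipy.spatial.transform import Rotation as R
from plant import robot
def cam(n):
    if n=="wrist":
        p=np.array(robot.get_eef_pos());r=R.from_rotvec(robot.get_tool_rot()).as_matrix()
        d=robot.read_camera(n);T=d["T_tool_cam"];d["C"]=r@T[:3,:3];d["E"]=p+r@T[:3,3]
    else:
        d=robot.read_camera(n);d["C"]=R.from_rotvec(d["rotation"]).as_matrix();d["E"]=np.array(d["eye"])
    d["f"]=210/np.tan(np.radians(d["vertical_fov"])/2)
    d["hsv"]=cv2.cvtColor(d["image"],cv2.COLOR_RGB2HSV)
    return d
def ray(d,uv):
    uv=np.atleast_2d(uv).astype(float)
    v=np.c_[(uv[:,0]-d["cx"])/d["f"],-(uv[:,1]-d["cy"])/d["f"],-np.ones(len(uv))]
    return v@d["C"].T
def plane(d,uv,z):
    v=ray(d,uv);return d["E"]+v*((z-d["E"][2])/v[:,2])[:,None]
def proj(d,P):
    c=(np.atleast_2d(P)-d["E"])@d["C"]
    return np.c_[d["cx"]-d["f"]*c[:,0]/c[:,2],d["cy"]+d["f"]*c[:,1]/c[:,2]]
def blob(m,box=None,amin=15):
    m=m.astype(np.uint8)
    if box: k=np.zeros_like(m);x0,y0,x1,y1=box;k[y0:y1,x0:x1]=1;m=m*k
    cs=[c for c in cv2.findContours(m,cv2.RETR_EXTERNAL,cv2.CHAIN_APPROX_NONE)[0] if cv2.contourArea(c)>amin]
    return max(cs,key=cv2.contourArea) if cs else None
def red(d): h=d["hsv"];return ((h[...,0]<8)|(h[...,0]>172))&(h[...,1]>150)&(h[...,2]>70)
def blue(d): h=d["hsv"];return (h[...,0]>100)&(h[...,0]<125)&(h[...,1]>130)
def cen(c): m=cv2.moments(c);return np.array([m["m10"],m["m01"]])/m["m00"]
def save(d,n,box=None,s=1):
    im=d["image"]
    if box: im=im[box[1]:box[3],box[0]:box[2]]
    cv2.imwrite(f"pics/{n}.png",cv2.resize(im,None,fx=s,fy=s,interpolation=cv2.INTER_CUBIC)[:,:,::-1])
E
python3 - <<'E'
from h import *
t=cam("top");s=cam("scene")
for d,bx,rb in((t,(285,185,390,272),(310,250,345,280)),(s,(205,175,290,240),(262,188,290,210))):
    c=blob(red(d),rb);print("btn",cen(c),plane(d,cen(c),.059)[0])
    c=blob(blue(d),bx);P=plane(d,c[:,0],.061)[:,:2].astype(np.float32)
    r=cv2.minAreaRect(P);print("lid",r,cv2.boxPoints(r).round(4).tolist())
print("mallet head,pom",plane(t,[[232,239],[229,283]],.014))
print("pot,bottle,brush",plane(t,[[445,260],[440,184],[240,190]],.05),plane(t,[[440,184]],.15))
m=(t["hsv"][...,1]<40)
save(t,"crop0",(205,185,400,300),4)
E
```

```text
btn [326.24822695 264.97163121] [0.44096796 0.03652271 0.059     ]
lid ((0.543839156627655, 0.008190609514713287), (0.21096280217170715, 0.13029444217681885), 73.35566711425781) [[0.451200008392334, -0.07419999688863754], [0.5759999752044678, -0.11150000244379044], [0.6365000009536743, 0.09059999883174896], [0.5116000175476074, 0.12790000438690186]]
btn [nan nan] [nan nan nan]
lid ((0.5473722815513611, 0.006397344172000885), (0.16618582606315613, 0.10323145240545273), 73.3821792602539) [[0.4740999937057495, -0.05849999934434891], [0.5730999708175659, -0.08799999952316284], [0.6205999851226807, 0.07129999995231628], [0.5217000246047974, 0.10080000013113022]]
mallet head,pom [[0.51624589 0.30241397 0.014     ]
 [0.39075528 0.30762144 0.014     ]]
pot,bottle,brush [[ 0.45911195 -0.29346479  0.05      ]
 [ 0.67539512 -0.28829767  0.05      ]
 [ 0.65208407  0.27986803  0.05      ]] [[ 0.65074095 -0.25702926  0.15      ]]h.py:29: RuntimeWarning: invalid value encountered in divide
  def cen(c): m=cv2.moments(c);return np.array([m["m10"],m["m01"]])/m["m00"]
```

View pics/crop0.png

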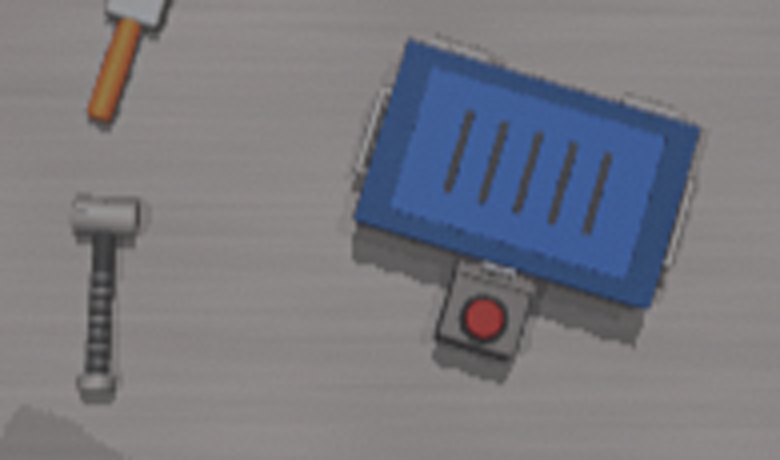

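The crop confirms the choice: an all-steel mallet with its head at about (232,239). The case's yaw and origin agree between the lid and the button. I'll check reachability of the key poses next.

```bash
cat >> h.py <<'E'
YAW=np.radians(-16.64);O=np.array([.545,.0066,0]);RC=R.from_euler("z",YAW).as_matrix()
def W(x,y,z): return O+RC@np.array([x,y,z])
def rot(xc,zc):  # tool x,z axes in case frame -> rotvec
    x=np.array(xc,float);z=np.array(zc,float);z/=np.linalg.norm(z)
    return R.from_matrix(RC@np.c_[x,np.cross(z,x),z]).as_rotvec()
def lid(th,r,h=0.,y=0.): # point at radius r, h above inner face
    c,s=np.cos(th),np.sin(th);return W(.065-r*c+h*s,y,.055+r*s+h*c)
def cage(th,r,sg,y=.04): return lid(th,r,.003,y),rot([0,sg,0],[np.cos(th),0,-np.sin(th)])
DOWN=[0,0,-1]
def rotyaw(a): # tool down, tool x at world angle a
    return R.from_matrix(np.c_[[np.cos(a),np.sin(a),0],[np.sin(a),-np.cos(a),0],[0,0,-1]]).as_rotvec()
E
python3 - <<'E'
from h import *
def t(n,p,o):
    q=robot.ik(p,o);print(n,None if q is None else np.round(q,2))
t("btn",W(-.108,0,.06),rot([-1,0,0],DOWN))
for sg in(1,-1):
    for th in(.73,1.2,1.57,1.85):
        for r in (.105,.22): t(("cage",sg,th,r),*cage(th,r,sg))
    t(("place",sg),W(-.01,sg*.015,.012),rot([0,sg,0],DOWN))
    t(("placehi",sg),W(-.01,sg*.015,.15),rot([0,sg,0],DOWN))
    t(("press",sg),lid(0,.125,.006),rot([-1,0,0],DOWN))
for a in (np.pi,0): t(("mallet",a),[.46,.305,.003],rotyaw(a-.04))
E
```

```text
btn [-0.18  0.13  2.06 -0.    0.95 -1.46]
('cage', 1, 0.73, 0.105) None
('cage', 1, 0.73, 0.22) [ 0.09 -0.43  2.44 -0.73  0.43  0.95]
('cage', 1, 1.2, 0.105) [-0.1   0.08  1.93 -0.1   0.76  0.25]
('cage', 1, 1.2, 0.22) [-0.08 -0.14  1.91 -0.09  1.    0.24]
('cage', 1, 1.57, 0.105) [-0.15  0.35  1.55 -0.    1.24  0.14]
('cage', 1, 1.57, 0.22) [-0.15  0.25  1.43 -0.    1.46  0.14]
('cage', 1, 1.85, 0.105) [-0.17  0.6   1.23  0.03  1.59  0.11]
('cage', 1, 1.85, 0.22) [-0.18  0.59  1.02  0.03  1.81  0.12]
('place', 1) [-0.18  0.41  1.82 -0.    0.91  0.11]
('placehi', 1) [-0.18  0.19  1.77 -0.    1.18  0.11]
('press', 1) [-0.2   0.22  1.95 -0.    0.97 -1.48]
('cage', -1, 0.73, 0.105) None
('cage', -1, 0.73, 0.22) [ 0.09 -0.43  2.44 -0.73  0.43 -2.19]
('cage', -1, 1.2, 0.105) [-0.1   0.08  1.93 -0.1   0.76 -2.9 ]
('cage', -1, 1.2, 0.22) [-0.08 -0.14  1.91 -0.09  1.   -2.9 ]
('cage', -1, 1.57, 0.105) [-0.15  0.35  1.55 -0.    1.24 -3.  ]
('cage', -1, 1.57, 0.22) [-0.15  0.25  1.43 -0.    1.46 -3.  ]
('cage', -1, 1.85, 0.105) [-0.17  0.6   1.23  0.03  1.59 -3.03]
('cage', -1, 1.85, 0.22) [-0.18  0.59  1.02  0.03  1.81 -3.03]
('place', -1) [-0.23  0.39  1.85 -0.    0.9  -3.08]
('placehi', -1) [-0.23  0.17  1.79 -0.    1.18 -3.08]
('press', -1) [-0.2   0.22  1.95 -0.    0.97 -1.48]
('mallet', 3.141592653589793) [ 0.37  0.45  1.79 -0.    0.9  -1.16]
('mallet', 0) [ 0.37  0.45  1.79 -0.    0.9   1.98]
```

```bash
cat >> h.py <<'E'
def cg(th,phi=None,back=0.,off=.003,y=.04,m=.123,ov=.012):
    """lid caged: lid mid-plane at radius m on the tool axis, ov behind TCP; tool axis at angle phi; back = retreat along the axis"""
    phi=th if phi is None else phi
    u=np.array([-np.cos(phi),0,np.sin(phi)])
    return lid(th,m,off,y)+RC@u*(back-ov),rot([0,1,0],-u)
def PHI(th): return float(np.interp(th,[.73,1.2,1.57,1.85],[PH0,1.3,1.57,1.8]))
PH0=1.1
E
python3 - <<'E'
from h import *
for ph in(.9,1.,1.1,1.2):
    for b in(0,.06):
        q=robot.ik(*cg(.73,ph,b));print(ph,b,None if q is None else np.round(q,2))
# go press the button
t0=robot.get_time_s()
rd=rot([-1,0,0],DOWN)
b=W(-.108,0,0)
b[:2]=(b[:2]+[.441,.0365])/2
print(robot.get_wrist_force())
robot.set_gripper(0.0,40);t1=robot.get_time_s()
robot.movep([b[0],b[1],.085],rd);t2=robot.get_time_s()
print(t1-t0,t2-t1)
robot.move_straight([b[0],b[1],.062],vel=.1)
for z in np.arange(.058,.0495,-.001):
    robot.move_straight([b[0],b[1],z],vel=.03)
    F=robot.get_wrist_force()[2];print(round(z,4),round(F,2),end=" ")
    if F>9: break
robot.hold(.1)
robot.move_straight([b[0],b[1],z+.03],vel=.1)
robot.move_straight(np.r_[b[:2],.09]+RC@[-.03,0,.0],vel=.15)
robot.hold(.3);print(robot.get_wrist_force(),robot.get_time_s())
s=cam("scene");save(s,"scene1",(180,120,330,260),4)
t=cam("top");save(t,"top1")
E
```

```text
0.9 0 [-0.03 -0.04  2.24 -0.51  0.33  0.7 ]
0.9 0.06 [-0.   -0.24  2.29 -0.4   0.47  0.59]
1.0 0 [-0.05 -0.03  2.19 -0.3   0.45  0.48]
1.0 0.06 [-0.03 -0.21  2.21 -0.25  0.6   0.43]
1.1 0 [-0.07 -0.01  2.12 -0.19  0.58  0.36]
1.1 0.06 [-0.05 -0.17  2.14 -0.17  0.72  0.34]
1.2 0 [-0.08  0.03  2.06 -0.12  0.7   0.29]
1.2 0.06 [-0.07 -0.11  2.06 -0.11  0.84  0.28]
[0.36779954 0.12803996 0.20406564]
0.7666999999999999 2.0083
0.058 1.85 0.057 3.33 0.056 4.43 0.055 4.04 0.054 3.28 0.053 3.83 0.052 4.7 0.051 15.78 [0.05747284 0.09921054 0.09433611] 6.65
```

View pics/scene1.png

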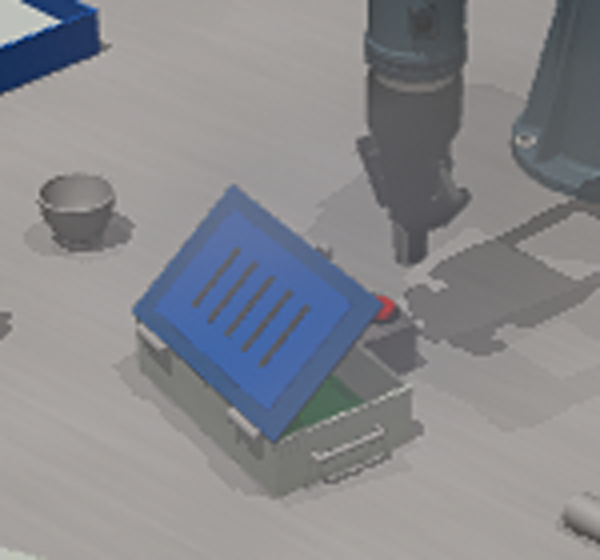

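The lid is up and resting on the spring arm, with its front edge running from crop (380,298) to (235,187). Next I'll check its angle by projection, straddle its edge and lean it back slowly.

```bash
python3 - <<'E'
from h import *
s=cam("scene")
for th in(.68,.73,.78): print(th,proj(s,[lid(th,.135,.006,-.107),lid(th,.135,.006,.107)]).round(1).tolist())
print("seen (275,194.5) (238.7,166.7)")
p=np.array(robot.get_eef_pos());p[2]=.21
robot.move_straight(p,vel=.25)
robot.set_gripper(.045)
robot.movep(*cg(.73,PH0,.07)); print(robot.get_time_s(),robot.get_wrist_force().round(2))
robot.move_straight(cg(.73,PH0,0)[0],vel=.06)
print(robot.get_time_s(),robot.get_wrist_force().round(2))
robot.set_gripper(.022)
print(robot.get_time_s(),robot.get_wrist_force().round(2),robot.get_gripper_width())
s=cam("scene");save(s,"scene2",(180,100,330,240),4)
E
```

```text
0.68 [[239.4, 165.1], [277.1, 195.1]]
0.73 [[238.2, 164.2], [275.9, 194.2]]
0.78 [[236.9, 163.4], [274.6, 193.4]]
seen (275,194.5) (238.7,166.7)
9.5167 [-0.12 -0.01  0.82]
10.8333 [ 0.48 -0.7  -0.06]
11.1833 [-0.2   0.69 -0.15] 0.022097652883759124
```

View pics/scene2.png

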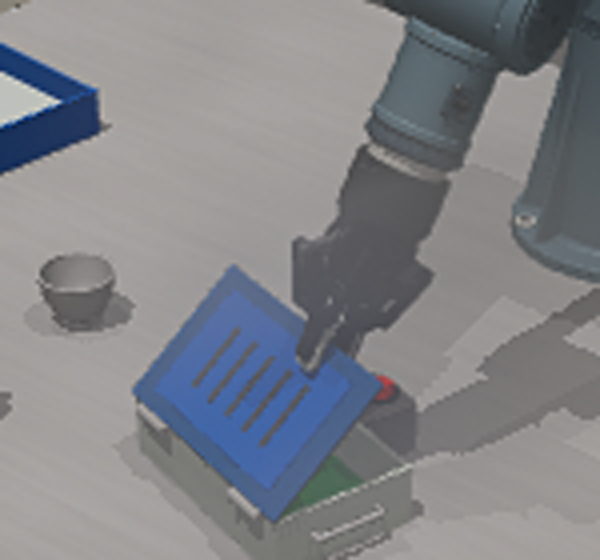

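One finger is on the outer face and one is inside, so the lid edge is straddled. Now the lean-back.

```bash
python3 - <<'E'
from h import *
def go(th,vel): 
    p,o=cg(th,PHI(th));robot.move_straight(p,rot=o,vel=vel)
for th in(.85,1.0,1.2):
    go(th,.07);print(th,robot.get_wrist_force().round(1))
robot.set_gripper(.014)
for th in(1.4,1.5,1.6,1.7,1.78,1.83,1.86):
    go(th,.05);print(th,robot.get_wrist_force().round(1))
robot.hold(.2)
print(robot.get_time_s(),robot.get_grip_force(),robot.get_wrist_force().round(1))
s=cam("scene");save(s,"scene3",(180,80,330,220),4)
E
```

```text
0.85 [-0.3  0.9  0.2]
1.0 [-0.6  0.5  0. ]
1.2 [-0.1 -0.5 -0.2]
1.4 [ 0.  -0.2 -0.4]
1.5 [-0.1 -0.3 -1.3]
1.6 [ 0.6 -0.3 -1.6]
1.7 [-0.8  0.6  0. ]
1.78 [-1.2 -0.5  0. ]
1.83 [-0.2 -0.5 -0.2]
1.86 [-0.5 -0.1  0.5]
15.5 0.0 [ 0.5  0.  -0. ]
```

View pics/scene3.png

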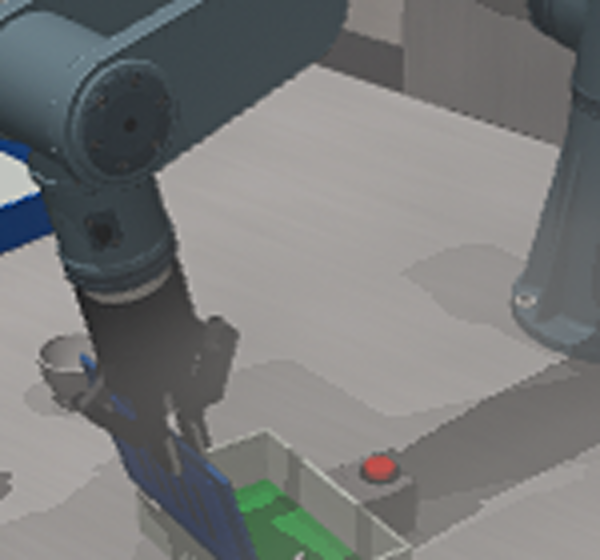

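The lid is leaning back on its stop, still held loosely between the fingers. I'll release it, retreat and look closely at the mallet.

```bash
python3 - <<'E'
from h import *
robot.set_gripper(.03)
p,o=cg(1.86,PHI(1.86),.10);robot.move_straight(p,rot=o,vel=.15)
robot.set_gripper(.05)
robot.movep([.46,.305,.16],rotyaw(np.pi-.04)); robot.hold(.1)
print(robot.get_time_s(),robot.get_wrist_force().round(2))
t=cam("top");save(t,"top4",(280,170,400,290),3)
w=cam("wrist");save(w,"wrist4")
a=cv2.imread("pics/top4.png");b=cv2.imread("pics/wrist4.png")
b=cv2.resize(b,(440,330));a=cv2.resize(a,(330,330));cv2.imwrite("pics/v4.png",np.hstack([b,a]))
np.savez("w4.npz",**{k:w[k] for k in("image","C","E","f","cx","cy")})
E
```

```text
18.5167 [0.59 0.17 0.2 ]
```

View pics/v4.png

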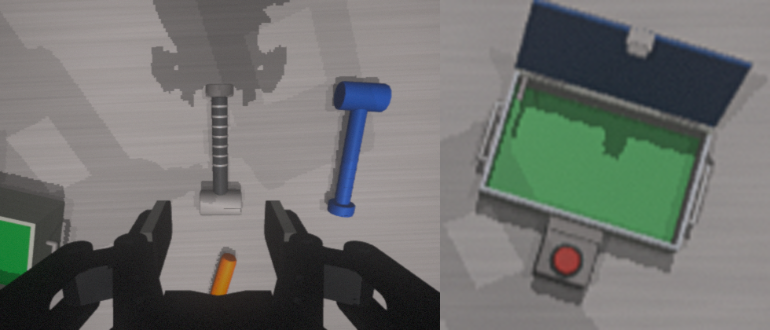

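The left view shows the mallet's head at wrist (221,197) and pommel at (219,90), with the handle running straight up the image and the blue decoy to its right. The right view shows the lid resting open and the green floor clear.

```bash
python3 - <<'E'
from h import *
d=dict(np.load("w4.npz"));k=560/440
h=plane(d,[[221*k,197*k]],.017)[0];p=plane(d,[[219.5*k,91*k]],.017)[0]
e=plane(d,[[219.5*k,84*k]],.014)[0]
ax=(h-p)[:2];L=np.linalg.norm(ax);ax/=L;print(h,p,L,ax,"len pommel end-head",np.linalg.norm((h-e)[:2]))
g=h[:2]-ax*.040; print("grip",g,"alt",e[:2]+ax*.085)
g=(g+e[:2]+ax*.085)/2
a=np.arctan2(ax[1],ax[0]);print(a)
o=rotyaw(a+np.pi)
robot.movep([*g,.06],o)
robot.move_straight([*g,.003],vel=.08);print(robot.get_wrist_force().round(1))
robot.set_gripper(.0,70)
print(robot.get_gripper_width(),robot.get_grip_force(),robot.get_wrist_force().round(1),robot.get_time_s())
robot.move_straight([*g,.13],vel=.15);robot.hold(.15)
print(robot.get_gripper_width(),robot.get_wrist_force().round(2),robot.get_moment().round(3),robot.get_time_s())
w=cam("wrist");save(w,"w5")
E
```

```text
[0.51077827 0.30762703 0.017     ] [0.39970293 0.31042588 0.017     ] 0.1111105974229158 [ 0.99968269 -0.02518971] len pommel end-head 0.11771051421165574
grip [0.47079097 0.30863462] alt [0.47808104 0.30856392]
-0.025192377991443925
[-0.4 -0.5 -0.5]
0.01334920117957085 68.357173204422 [-1.8 -1.3  6.4] 20.3833
0.013190618378780598 [ 0.38  0.32 -3.63] [-0.019  0.025  0.083] 21.5333
```

View pics/w5.png

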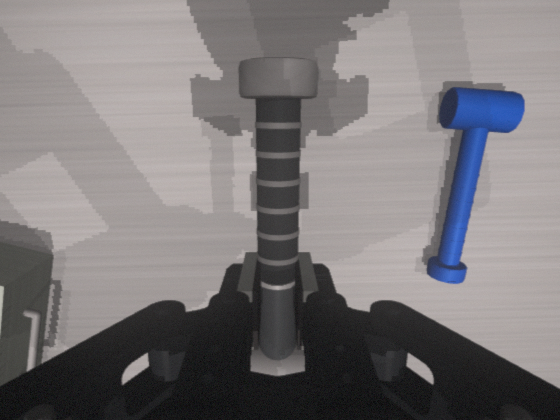

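The mallet is held level and square by the bare handle, with the pommel at (278,78) and the head beyond the fingers. Next I'll lay it in the case.

```bash
python3 - <<'E'
from h import *
o=rot([0,1,0],DOWN);x,y=-.012,-.0155
robot.movep(W(x,y,.15),o);robot.hold(.1)
f0=robot.get_wrist_force()[2]
robot.move_straight(W(x,y,.03),vel=.12)
robot.move_straight(W(x,y,.013),vel=.05)
for z in np.arange(.012,.0045,-.001):
    robot.move_straight(W(x,y,z),vel=.03);F=robot.get_wrist_force()[2]-f0
    print(round(z,4),round(F,2),end=" ")
    if F>2.5: break
print(robot.get_gripper_width(),robot.get_time_s())
robot.set_gripper(.022);robot.hold(.1)
print(robot.get_wrist_force().round(2))
robot.set_gripper(.03)
robot.move_straight(W(x,y,.12),vel=.15)
robot.move_straight(W(x,y,.21),vel=.2)
print(robot.get_time_s(),robot.get_wrist_force().round(2))
w=cam("wrist");save(w,"w6")
t=cam("top");save(t,"t6",(280,170,400,290),3)
a=cv2.imread("pics/t6.png");b=cv2.imread("pics/w6.png")
b=cv2.resize(b,(440,330));a=cv2.resize(a,(330,330));cv2.imwrite("pics/v6.png",np.hstack([b,a]))
E
```

```text
0.012 0.5 0.011 0.23 0.01 0.42 0.009 9.64 0.01295002167577537 25.5417
[ 0.06 -0.15  0.09]
27.6333 [-1.   -0.52 -1.18]
```

View pics/v6.png

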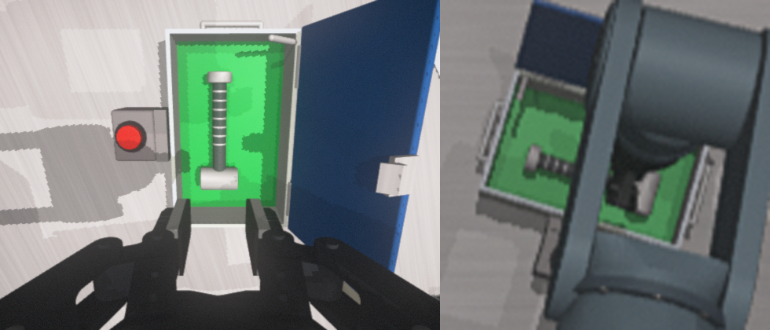

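The mallet lies flat on the green floor, from (218,75) to (219,180), clear of the spring arm, and the lid is still on its stop. Now I'll take the lid between the fingers again and bring it over.

```bash
python3 - <<'E'
from h import *
def go(th,vel,rot_=True):
    p,o=cg(th,PHI(th));robot.move_straight(p,rot=o,vel=vel);print(th,robot.get_wrist_force().round(1))
robot.set_gripper(.032)
p,o=cg(1.85,PHI(1.85),.1);robot.movep(p,o)
robot.move_straight(cg(1.85,PHI(1.85),0)[0],vel=.08);print(robot.get_wrist_force().round(1))
robot.set_gripper(.014)
for th in(1.75,1.65,1.55,1.45,1.35,1.2): go(th,.05)
robot.set_gripper(.018)
for th in(1.05,.9,.8,.73): go(th,.05)
robot.hold(.3)
robot.set_gripper(.04);robot.hold(.2)
p,o=cg(.73,PH0,.09);robot.move_straight(p,rot=o,vel=.1)
print(robot.get_time_s())
robot.set_gripper(0.,40)
def pr(th,ex=0.,r=.120):
    a=.5*th
    return lid(th,r,.006+.011*np.sin(th-a)+ex),rot([-np.cos(a),0,np.sin(a)],[-np.sin(a),0,-np.cos(a)])
for th in(.73,.4,.2,0): print(th,robot.ik(*pr(th)) is not None)
robot.movep(W(-.06,0,.26),rot([-1,0,0],DOWN))
p,o=pr(.73,.03);robot.move_straight(p,rot=o,vel=.2)
s=cam("scene");save(s,"s7",(180,80,330,220),4);print(robot.get_time_s(),robot.get_wrist_force().round(2))
E
```

```text
[-0.  -0.3 -0. ]
1.75 [-0.2 -0.3  0. ]
1.65 [ 0.7  0.4 -0.8]
1.55 [1.  0.7 0.2]
1.45 [-0.6 -0.4  0.4]
1.35 [-0.4 -0.1 -0.5]
1.2 [-0.5  0.  -0.4]
1.05 [ 1.1 -0.2  0.1]
0.9 [-1.4 -1.   0. ]
0.8 [-0.9 -0.2  0.1]
0.73 [ 0.2 -0.2 -0.7]
36.525
0.73 True
0.4 True
0.2 True
0 True
39.35 [-0.25 -0.25  0.27]
```

View pics/s7.png

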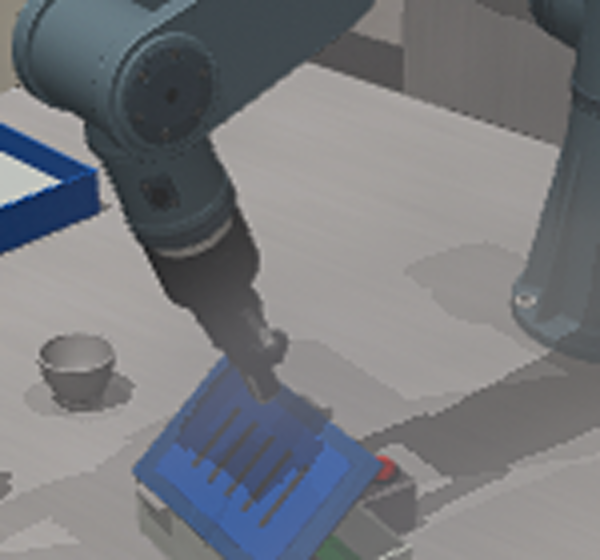

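The lid rests on the spring arm and the shut fingers are just above its outer face near the front edge, at crop (265,395). Next I'll press it shut.

```bash
python3 - <<'E'
from h import *
def pr(th,ex=0.,r=.120):
    a=max(.5*th,0)
    return lid(th,r,.006+.011*np.sin(max(th,0)-a)+ex),rot([-np.cos(a),0,np.sin(a)],[-np.sin(a),0,-np.cos(a)])
p,o=pr(.73,.005);robot.move_straight(p,rot=o,vel=.08)
for th in(.65,.55,.45,.35,.25,.15,.08,.05):
    p,o=pr(th);robot.move_straight(p,rot=o,vel=.06);print(th,robot.get_wrist_force().round(1)[2],end=" ")
print()
for th in np.arange(.042,-.035,-.006):
    p,o=pr(th);robot.move_straight(p,rot=o,vel=.02);F=robot.get_wrist_force()[2];print(round(th,3),round(F,1),end=" ")
    if F>16: break
robot.hold(.1);print(robot.get_wrist_force().round(1))
p=np.array(robot.get_eef_pos())
robot.move_straight(p+[0,0,.02],vel=.05);robot.move_straight(p+[0,0,.15],vel=.2)
q=RC@[-.12,.0,0];robot.move_straight(p+[0,0,.2]+q,vel=.25);robot.hold(.3)
print(robot.get_time_s(),robot.get_wrist_force().round(2))
s=cam("scene");save(s,"s8",(140,120,330,262),4)
E
```

```text
0.65 1.7 0.55 0.6 0.45 0.5 0.35 1.2 0.25 1.4 0.15 1.2 0.08 1.3 0.05 4.5 
0.042 5.3 0.036 3.1 0.03 3.1 0.024 2.0 0.018 0.7 0.012 0.4 0.006 -0.3 0.0 1.2 -0.006 7.2 -0.012 14.2 -0.018 19.9 [-7.8  1.4 20.1]
47.7583 [0.21 0.48 0.06]
```

View pics/s8.png

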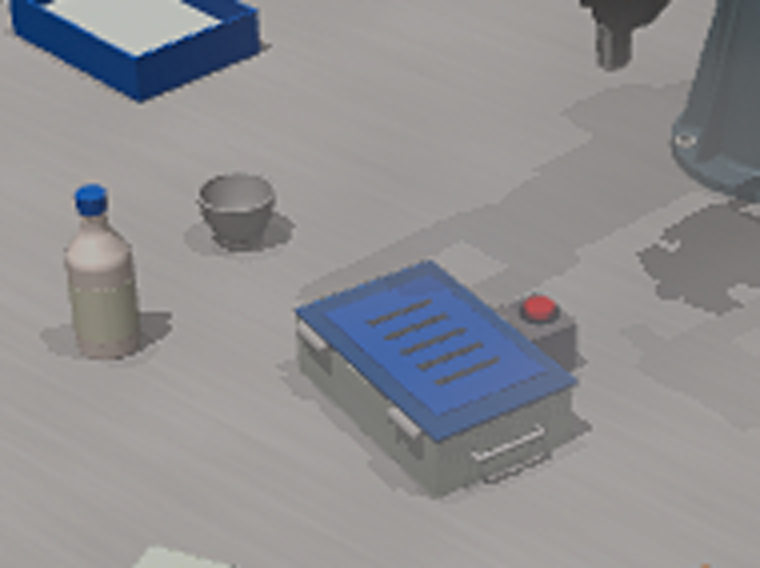

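The lid is shut and latched: its front edge is flush at crop (500,320), it stayed down when released, and the button has sprung back. The bowl and bottle haven't moved.

```bash
python3 -c "
from plant import robot
print(robot.close_job())"
```

```text
the job is handed in; nothing more can be done
None
```

The job is done and handed in at about 48 s: the steel mallet lies flat in the case, the lid is shut and latched, and the bowl, bottle and brush were left alone.

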